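# Assemble the butter warmer on its stone trivet

### The job

Put the butter warmer together on the round stone trivet, one piece at a time and in this order: the tealight in the middle of the trivet, the vented steel sleeve standing over it, the white ramekin centred on top of the sleeve, and last the wooden lid seated in the ramekin's mouth. Set every piece down upright rather than dropping it, let go of each before fetching the next, and leave the scraper, the thermometer probe and the two skewers where they lie.

Things in the scene. Friction and masses are not known exactly. Their poses are not given: they have to be found in the camera images.
- trivet: Round grey stone trivet, a flat disc 130 mm in diameter and 14 mm thick, lying on the bench and fixed to it. Origin: centre of its underside, on the bench; z up; its flat top is 14 mm above the origin. Any of the five places on the bench can be its place.
- tealight: Unlit tealight: aluminium cup with white wax, 38 mm in diameter and 16 mm tall, with a 4 mm wick that can be ignored; about 25 g; stands upright. Origin: centre of its underside; z up along its axis.
- sleeve: Steel warmer sleeve: an upright plain tube, open at both ends, with two rows of small round vents; 62 mm outside diameter, 54 mm bore (4 mm wall), 45 mm tall; about 140 g; stands upright and is set down the same way up. The bench shows through it from above.. It goes over the tealight with 8 mm to spare all round. Origin: centre of its lower end; z up along its axis.
- ramekin: White ceramic ramekin with a ribbed outside: 62 mm outside diameter, 54 mm mouth, 40 mm tall, wall 4 mm, inner floor 5 mm above the underside; empty, about 130 g; stands upright. Its flat underside is wider than the sleeve's bore and rests on the sleeve's top edge; it does not enter it. Origin: centre of its underside; z up.
- lid: Round wooden lid, about 50 g: dark plate 64 mm in diameter and 7 mm thick, below it a plug 40 mm in diameter and 6 mm deep on which it stands on the bench, and above it a pale knob in the middle, 22 mm in diameter, its straight part from 21 to 35 mm and its top 37 mm above the origin. The plug enters the ramekin's mouth with 7 mm to spare all round, and then the plate rests on the rim. Origin: centre of the plug's underside; z up along its axis.
- scraper: Bystander: red plastic grill scraper lying flat, about 225 mm long, 75 mm wide at its blade, 20 mm high. Origin: at bench level near the middle of its length; x points along it to the blade.
- probe: Bystander: stainless meat thermometer probe lying flat, about 200 mm long: handle 85 x 26 x 16 mm and a thin stem. Origin: at bench level where the stem leaves the handle; x points along the stem.
- skewer1: Bystander: the steel skewer nearer the robot's right (-y), flat on the bench, 185 mm long and 4 mm high with a ring at its end towards the robot. Origin: at bench level in the middle; x points along it, away from the ring.
- skewer2: Bystander: the other steel skewer, alike, 30 to 40 mm to the left (+y) of the first.

How it is judged:
By the outcome, as a careful person would: the job done as asked, in the order asked, and still so for the second after the job is handed in, with the robot touching nothing.
It also fails if it takes over 123 s, if anything falls off the work surface, if the arm or the gripper's body presses on something with over 40 N, if the wrist force passes 120 N, or if a joint passes its speed limit or range.

### The arm

A 6-joint arm with a two-finger parallel gripper is mounted at the origin on the work surface. World frame = base frame: x ahead of the robot, y to its left, z up, the work surface at z = 0. Lengths are in m, angles in rad, forces in N, time in s.
With the tool pointing down it reaches from about 0.35 to 0.775 m from the base axis. Payload 7.3 kg.
Tool frame: the origin (TCP) lies at the very end of the fingers, on their centre line; the grasp point (between the pads) lies 19 mm behind it; z points along the fingers, y is the line along which they close (so a half turn about z gives the same grasp; the last joint's range is limited). The gripper opens to 92 mm and grips with 3 to 60 N. Pads are 19 mm wide; open, the fingers measure 130 mm over their backs; the gripper's body (75 mm by 190 mm) begins 47 mm behind the grasp point.
Start: joints at [-1.486, 0.342, 1.524, -0, 1.275, -0.146], TCP at [0.12, -0.511, 0.227] pointing down, gripper open.
Joint ranges: [-2.53, 2.53], [-0.77, 2.02], [0.04, 2.7], [-1, 4.14], [0.28, 2.66], [-3.11, 3.11]. Speed limits (rad/s): [2.57, 2.57, 3.14, 3.14, 3.14, 3.14].

### API

Orientations are given as [roll, pitch, yaw] about the fixed x, y, z axes, in that order (R = Rz(yaw) Ry(pitch) Rx(roll)).
In Python, from cell import observe, read_camera, get_calibration, hand_in, search_frame gives the robot as it stands.
- The arm moves only by the tool step_arm, never from a script. Its argument "commands" is a list of rows, each an object with "translation": the shift along the tool's x, y, z in mm, a list of three; "roll": the turn about the tool's z in rad. In form: [{"translation": [x, y, z], "roll": roll}, ...]. A call has 1 to 20 rows; each row shifts and turns the commanded pose from where the row before left it, along the tool's axes as they then stand; what a row does not reach is not made up. A row lasts 1/12 s, in which the tool goes at most 41.7 mm and 7.16 degrees, less where a joint would pass 70% of its speed; a pose out of reach is approached as far as the arm can. A call is refused whole if a number of a shift passes 41.7 or a number of a turn 0.125, either way. A call with a gripper value outside its range is refused whole. "fingers" is the opening, from 0 (shut) to 1 (fully open), set as the call begins (left out, the last holds). The fingers move at their own pace and stop on an object; "grip_force" is the grip in N (left out, the last holds). Time passes only in rows, so rows that do not move let the fingers close. It gives the time, the measured TCP pose, the force, the opening and the grip force at its end, in the units of the state.
- observe(): the state, without advancing time (a new reading comes with each control period).
- read_camera(name): name is "scene" or "side" or "wrist"; returns the picture (420x560x3 uint8, red, green, blue); there is no depth.
- get_calibration(name): a dict with "camera_matrix" (3x3 intrinsics, pixels), "world_from_camera" (4x4, takes a point from camera to world coordinates). Camera axes: x right, y up, looking along -z (the intrinsics and any distortion apply to the point x, -y, -z); pixel columns grow to the right and rows downward; lengths in m; the calibration is good to about 2 mm. A picture is of the moment at which its call begins: read the wrist's pose just before it. get_calibration takes no time and is no camera call; for the wrist camera it gives the pose at the moment of the call.
- hand_in(): hands the job in; it is judged then, once.
Trained networks look in the newest picture that a camera, given by its name, has taken for a name from the list of things; names that differ only in an ending like _2 or _b are one class to them, and where a whole thing is asked for, a point or a joint stands for the part that bears it (a point fixed in the world has none). Each returns a list of dicts, best first, with "confidence" (0 to 1); they miss things now and then, are a little off and sometimes report something else, mostly with a low value. They report only what shows in the picture. A call takes as long as a camera call.
- search_frame(camera, name): "at" ([x, y, z] in m, in world coordinates, good to about 4 mm: the middle of the surface that is visible of it).
The state is a dict: "time": time; "qpos": joint angles; "qvel": joint speeds; "joint_efforts": joint torques, N m; "tool_pos": TCP position; "tool_rot": TCP orientation; "contact_force": force on the tool from outside, world axes, zero at the start; "torque": the same for the moment, N m; "opening": finger opening in m; "grip_force": force on a finger pad.
Only numpy, scipy, OpenCV 4.12 (cv2) and the standard library are available. Lean on these libraries where they do the work, as an engineer would, in place of code of your own. Each camera call takes 0.05 s, during which the arm holds its last target. There are 200 camera calls.

## Working session

There is one attempt and no reset: what is moved stays moved. The work goes in short steps, Python scripts to look and compute and a tool call to move; the robot and the scene stay as the last step left them, time stands still between calls to the robot, and variables do not carry over. Pictures are saved under pics/ and viewed, at most 14 in all, crops included, and the job is handed in when it is done.

Besides the shell and the picture viewer there is one more tool, called after "Emit:" in YAML: its name, and indented under it one key for each argument. step_arm: Moves the arm, as the interface text tells. Its arguments: {"type":"object","properties":{"commands":{"type":"array"},"fingers":{"type":"number"},"grip_force":{"type":"number"}},"required":["commands"]}

```bash
mkdir -p pics
python3 - <<'E'
from cell import *
import cv2,numpy as np
s=observe();print(s['time'],s['tool_pos'],s['tool_rot'],s['opening'])
for c in ('scene','side'):
    im=read_camera(c);cv2.imwrite(f'pics/{c}0.png',im[:,:,::-1])
    k=get_calibration(c);print(c,np.round(k['world_from_camera'],3).tolist())
    for n in 'trivet tealight sleeve ramekin lid scraper probe skewer1'.split():
        for d in search_frame(c,n)[:2]: print(c,n,np.round(d['at'],4),round(d['confidence'],2))
E
```

```text
0.0 [ 0.12007195 -0.51065395  0.2260281 ] [-3.14004020e+00 -2.08057125e-04  2.30797109e-01] 0.09198936092401748
scene [[-0.594, -0.454, 0.664, 1.238], [0.804, -0.36, 0.473, 0.477], [0.024, 0.815, 0.579, 0.621], [0.0, 0.0, 0.0, 1.0]]
scene trivet [0.4717 0.0177 0.015 ] 0.79
scene tealight [ 0.4542 -0.3123  0.0155] 0.52
scene tealight [ 0.6284 -0.1532  0.0261] 0.22
scene sleeve [ 0.6257 -0.1521  0.0241] 0.96
scene ramekin [0.4563 0.3139 0.0244] 0.93
scene lid [0.6359 0.1527 0.0153] 0.84
scene scraper [0.7588 0.3438 0.0118] 0.84
scene probe [ 0.6582 -0.3189  0.0126] 0.77
scene probe [0.7598 0.3432 0.0095] 0.63
scene skewer1 [0.6564 0.0183 0.0064] 0.59
scene skewer1 [ 0.6536 -0.0129  0.0032] 0.52
side [[-1.0, -0.005, -0.01, 0.538], [-0.005, -0.642, 0.767, 0.905], [-0.01, 0.767, 0.642, 0.788], [0.0, 0.0, 0.0, 1.0]]
side trivet [0.4591 0.0224 0.0166] 0.57
side sleeve [ 0.618  -0.1421  0.0324] 0.95
side ramekin [0.4436 0.3072 0.0263] 0.68
side lid [0.6269 0.1567 0.0141] 0.91
side scraper [0.7196 0.3465 0.0103] 0.71
side probe [ 0.6511 -0.3218  0.007 ] 0.81
side skewer1 [0.6369 0.0201 0.0056] 0.52
side skewer1 [ 0.6483 -0.0105  0.0034] 0.45
```

View pics/scene0.png

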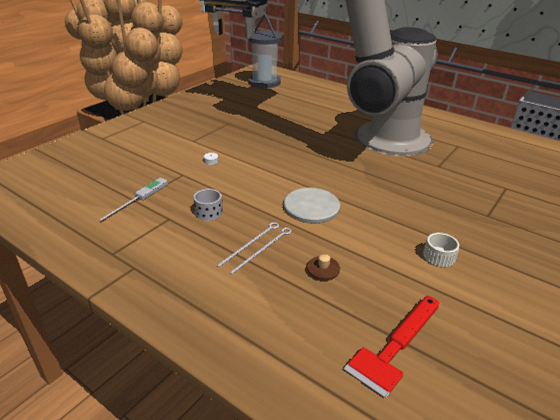

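View pics/side0.png

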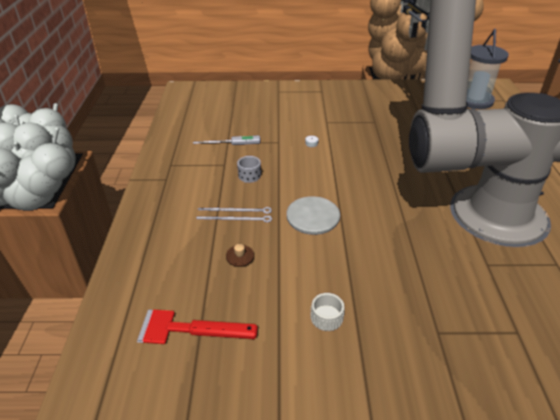

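Scene view: tealight (211,158), sleeve (208,204), trivet (312,205), lid (323,266) and ramekin (441,249). The side view shows the same things at (312,141), (249,168), (313,214), (239,255) and (327,311). I'll refine each position with silhouette centroids.

```bash
cat > h.py <<'E'
from cell import *
import cv2,numpy as np
from scipy.optimize import least_squares
DIM={'trivet':[(65e-3,0),(65e-3,.014)],'tealight':[(.019,0),(.019,.016)],'sleeve':[(.031,0),(.031,.045)],
 'ramekin':[(.031,0),(.031,.040)],'lid':[(.032,.006),(.032,.013)]}
def proj(k,P):
    W=np.linalg.inv(k['world_from_camera']);p=P@W[:3,:3].T+W[:3,3]
    p=p*[1,-1,-1];K=np.array(k['camera_matrix'])
    d=np.array(k.get('distortion',np.zeros(5)),float).ravel()
    return cv2.projectPoints(p,np.zeros(3),np.zeros(3),K,d)[0][:,0]
def sil(k,n,xy,z0=0):
    t=np.linspace(0,2*np.pi,72,endpoint=False)
    P=np.concatenate([np.c_[xy[0]+r*np.cos(t),xy[1]+r*np.sin(t),0*t+z0+h] for r,h in DIM[n]])
    return cv2.convexHull(proj(k,P).astype(np.float32))
def cen(c):
    m=cv2.moments(c);return np.array([m['m10']/m['m00'],m['m01']/m['m00']])
def mask(im,n):
    hsv=cv2.cvtColor(im,cv2.COLOR_RGB2HSV)
    if n=='lid': m=((hsv[...,2]<95)).astype(np.uint8)
    else: m=(hsv[...,1]<75).astype(np.uint8)
    return m
def locate(cam,n,guess,z0=0,im=None,k=None):
    if k is None: k=get_calibration(cam)
    if im is None: im=read_camera(cam)
    m=mask(im,n)
    cs,_=cv2.findContours(m,cv2.RETR_EXTERNAL,cv2.CHAIN_APPROX_NONE)
    g=cen(sil(k,n,guess,z0));A=cv2.contourArea(sil(k,n,guess,z0))
    cs=[cv2.convexHull(c) for c in cs if cv2.contourArea(c)>.3*A]
    if not cs: return None
    c=min(cs,key=lambda c:np.linalg.norm(cen(c)-g))
    r=least_squares(lambda x:cen(sil(k,n,x,z0))-cen(c),guess,x_scale=.01)
    return r.x,cv2.contourArea(c)/cv2.contourArea(sil(k,n,r.x,z0)),np.linalg.norm(cen(c)-g)
E
python3 - <<'E'
from h import *
print(get_calibration('side').keys())
G=dict(trivet=(.465,.02),tealight=(.454,-.312),sleeve=(.622,-.147),ramekin=(.45,.31),lid=(.631,.155))
for c in('scene','side'):
    im=read_camera(c)
    for n,g in G.items(): print(c,n,locate(c,n,g,0,im))
E
```

```text
dict_keys(['camera_matrix', 'world_from_camera'])
scene trivet (array([0.45813511, 0.01140662]), 0.9390545528663858, np.float64(3.0371141865701063))
scene tealight (array([ 0.44442647, -0.31896889]), 0.8938209717397935, np.float64(2.236164926620408))
scene sleeve (array([ 0.62217779, -0.15957172]), 0.9753223146974442, np.float64(4.620458817447791))
scene ramekin (array([0.44690052, 0.31440197]), 0.9817944541180567, np.float64(2.6809664236949344))
scene lid (array([0.45976068, 0.28793813]), 0.44103791299859746, np.float64(101.74258638968398))
side trivet (array([0.45826925, 0.00917384]), 0.95281180239177, np.float64(3.892338335533105))
side tealight (array([ 0.44448666, -0.32232771]), 0.9873922897732881, np.float64(3.5929994308846904))
side sleeve (array([ 0.62216041, -0.16214072]), 0.977927148552282, np.float64(3.315015985644543))
side ramekin (array([0.44753431, 0.31206782]), 1.0058790808436826, np.float64(1.5953588983242482))
side lid (array([0.62786634, 0.15312191]), 0.796563403145655, np.float64(1.590960124568633))
```

```bash
cat >> h.py <<'E'
def togo(x,y,z,v=28):
    from scipy.spatial.transform import Rotation as Ro
    s=observe();R=Ro.from_euler('xyz',s['tool_rot']).as_matrix()
    d=R.T@(np.array([x,y,z])-s['tool_pos'])*1e3
    n=int(np.ceil(np.linalg.norm(d)/v));print('t',round(s['time'],2),'pos',np.round(s['tool_pos'],4),'togo',np.round(d,1),'rows',n,np.round(d/n,2),'open',round(s['opening'],4),'F',np.round(s['contact_force'],1))
E
python3 -c "
from h import *
togo(.4445,-.3206,.12)"
```

```text
t 1.0 pos [ 0.1201 -0.5111  0.2268] togo [ 359.4 -111.3  106.8] rows 14 [25.67 -7.95  7.63] open 0.0921 F [-0.1 -0.4 -0.6]
```

Emit:
step_arm:
  commands:
    - {"translation": [15, -4.5, 4.5]}
    - {"translation": [30, -9.2, 9]}
    - {"translation": [30, -9.2, 9]}
    - {"translation": [30, -9.2, 9]}
    - {"translation": [30, -9.2, 9]}
    - {"translation": [30, -9.2, 9]}
    - {"translation": [30, -9.2, 9]}
    - {"translation": [30, -9.2, 9]}
    - {"translation": [30, -9.2, 9]}
    - {"translation": [30, -9.2, 9]}
    - {"translation": [30, -9.2, 9]}
    - {"translation": [30, -9.2, 9]}
    - {"translation": [14, -5, 3]}
    - {"translation": [0, 0, 0]}
    - {"translation": [0, 0, 0]}

```text
invalid input
```

Run:
```python
from h import *
togo(.4445,-.3206,.12)
k=get_calibration('wrist');im=read_camera('wrist');cv2.imwrite('pics/w1.png',im[:,:,::-1])
print(np.round(k['world_from_camera'],3).tolist())
print(locate('wrist','tealight',(.4445,-.3206),0,im,k))
```

```text
t 1.0 pos [ 0.1201 -0.5111  0.2268] togo [ 359.4 -111.3  106.8] rows 14 [25.67 -7.95  7.63] open 0.0921 F [-0.1 -0.4 -0.6]
[[0.229, 0.93, 0.286, 0.198], [-0.973, 0.219, 0.067, -0.493], [-0.0, -0.294, 0.956, 0.385], [0.0, 0.0, 0.0, 1.0]]
(array([-0.10961783, -0.57121334]), 176.75427556739015, np.float64(537.4139574983112))
```

View pics/w1.png

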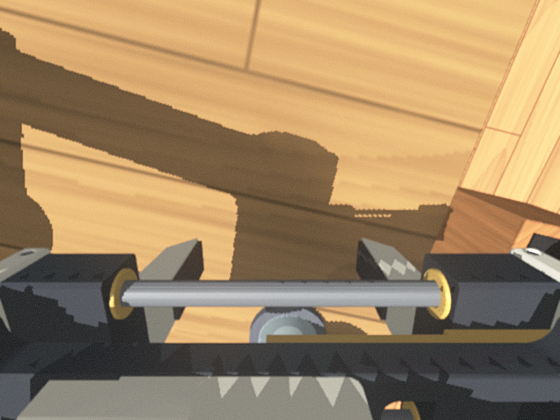

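The move was refused, most likely because each row needs "roll". The picture shows bench and arm shadow, with the fingers at about rows 240–340.

Emit:
step_arm:
  commands:
    - {"translation": [15, -4.5, 4.5], "roll": 0}
    - {"translation": [30, -9.2, 9], "roll": 0}
    - {"translation": [30, -9.2, 9], "roll": 0}
    - {"translation": [30, -9.2, 9], "roll": 0}
    - {"translation": [30, -9.2, 9], "roll": 0}
    - {"translation": [30, -9.2, 9], "roll": 0}
    - {"translation": [30, -9.2, 9], "roll": 0}
    - {"translation": [30, -9.2, 9], "roll": 0}
    - {"translation": [30, -9.2, 9], "roll": 0}
    - {"translation": [30, -9.2, 9], "roll": 0}
    - {"translation": [30, -9.2, 9], "roll": 0}
    - {"translation": [30, -9.2, 9], "roll": 0}
    - {"translation": [14, -5, 3], "roll": 0}
    - {"translation": [0, 0, 0], "roll": 0}
    - {"translation": [0, 0, 0], "roll": 0}

```text
time: 2.3
tool_pos: [0.4445, -0.3207, 0.12]
tool_rot: [-3.141, 0.001, 0.233]
contact_force: [-0.2, 0.2, 0.7]
opening: 0.0917
grip_force: 0.0
```

Run:
```python
from h import *
togo(.4445,-.3206,.12)
k=get_calibration('wrist');im=read_camera('wrist');cv2.imwrite('pics/w2.png',im[:,:,::-1])
print(search_frame('wrist','tealight'))
print(proj(k,np.array([[.4445,-.3206,.016]])))
```

```text
t 2.3 pos [ 0.4445 -0.3207  0.12  ] togo [-0.  -0.1 -0. ] rows 1 [-0.01 -0.13 -0.05] open 0.0917 F [-0.2  0.2  0.7]
[{'at': [0.4456, -0.3213, 0.0176], 'confidence': 0.85}]
[[279.28646668 203.95081681]]
```

View pics/w2.png

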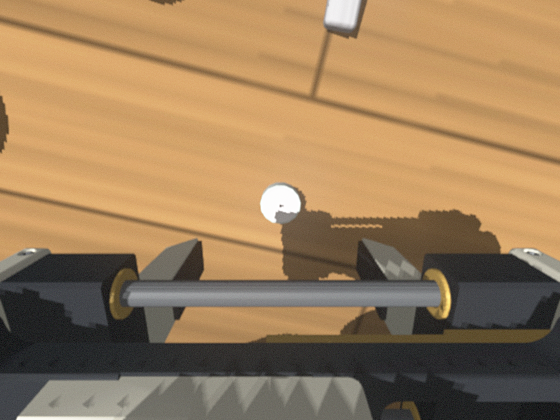

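The tealight shows at (281,205), against a predicted (279,204), so the estimate is good. Descending and gripping.

Emit:
step_arm:
  commands:
    - {"translation": [0, 0, 12], "roll": 0}
    - {"translation": [0, 0, 24], "roll": 0}
    - {"translation": [0, 0, 24], "roll": 0}
    - {"translation": [0, 0, 24], "roll": 0}
    - {"translation": [0, 0, 16], "roll": 0}
    - {"translation": [0, 0, 10], "roll": 0}
    - {"translation": [0, 0, 6], "roll": 0}
    - {"translation": [0, 0, 0], "roll": 0}
  fingers: 0.7

```text
time: 3.07
tool_pos: [0.4435, -0.3216, 0.0037]
tool_rot: [-3.141, 0.001, 0.23]
contact_force: [0.1, 0.5, 0.0]
opening: 0.0647
grip_force: 0.0
```

Emit:
step_arm:
  commands:
    - {"translation": [0, 0, 0], "roll": 0}
    - {"translation": [0, 0, 0], "roll": 0}
    - {"translation": [0, 0, 0], "roll": 0}
    - {"translation": [0, 0, 0], "roll": 0}
    - {"translation": [0, 0, 0], "roll": 0}
    - {"translation": [0, 0, 0], "roll": 0}
    - {"translation": [0, 0, 0], "roll": 0}
    - {"translation": [0, 0, 0], "roll": 0}
    - {"translation": [0, 0, 0], "roll": 0}
    - {"translation": [0, 0, 0], "roll": 0}
  fingers: 0
  grip_force: 10

```text
time: 3.9
tool_pos: [0.4446, -0.3215, 0.0049]
tool_rot: [3.141, -0.001, 0.231]
contact_force: [-0.7, -0.1, 6.7]
opening: 0.0376
grip_force: 10.0
```

Emit:
step_arm:
  commands:
    - {"translation": [0, 0, -5], "roll": 0}
    - {"translation": [0, 0, -15], "roll": 0}
    - {"translation": [0, 0, -20], "roll": 0}
    - {"translation": [0, 0, -20], "roll": 0}
    - {"translation": [0, 0, -10], "roll": 0}
    - {"translation": [0, 0, 0], "roll": 0}

```text
time: 4.4
tool_pos: [0.4453, -0.3222, 0.0765]
tool_rot: [3.138, -0.002, 0.231]
contact_force: [-0.0, -1.6, -1.1]
opening: 0.0376
grip_force: 10.0
```

Run:
```python
from h import *
togo(.458,.0103,.08)
k=get_calibration('wrist');im=read_camera('wrist');cv2.imwrite('pics/w3.png',im[:,:,::-1])
print(search_frame('wrist','tealight'))
```

```text
t 4.4 pos [ 0.4453 -0.3222  0.0765] togo [  88.4 -320.7   -4.5] rows 12 [  7.37 -26.73  -0.38] open 0.0376 F [-0.  -1.6 -1.1]
[{'at': [0.4539, -0.3221, 0.0882], 'confidence': 0.68}]
```

Emit:
step_arm:
  commands:
    - {"translation": [3.4, -12.1, 0], "roll": 0}
    - {"translation": [7.4, -26.5, 0], "roll": 0}
    - {"translation": [7.4, -26.5, 0], "roll": 0}
    - {"translation": [7.4, -26.5, 0], "roll": 0}
    - {"translation": [7.4, -26.5, 0], "roll": 0}
    - {"translation": [7.4, -26.5, 0], "roll": 0}
    - {"translation": [7.4, -26.5, 0], "roll": 0}
    - {"translation": [7.4, -26.5, 0], "roll": 0}
    - {"translation": [7.4, -26.5, 0], "roll": 0}
    - {"translation": [7.4, -26.5, 0], "roll": 0}
    - {"translation": [7.4, -26.5, 0], "roll": 0}
    - {"translation": [7.4, -26.5, 0], "roll": 0}
    - {"translation": [4.0, -15.5, 0], "roll": 0}
    - {"translation": [0, 0, 0], "roll": 0}
    - {"translation": [0, 0, 0], "roll": 0}
    - {"translation": [0, 0, 0], "roll": 0}

```text
time: 5.83
tool_pos: [0.4571, 0.0096, 0.0736]
tool_rot: [-3.141, 0.001, 0.231]
contact_force: [0.2, 0.4, 1.2]
opening: 0.0374
grip_force: 10.0
```

Run:
```python
from h import *
for i in range(3):togo(.458,.0103,.018);read_camera('wrist')
k=get_calibration('wrist');im=read_camera('wrist');cv2.imwrite('pics/w3.png',im[:,:,::-1])
print(search_frame('wrist','tealight'),proj(k,np.array([[.458,.0103,.014],[.458,.0103,.076]])))
print(search_frame('wrist','trivet'))
```

```text
t 5.83 pos [0.4571 0.0096 0.0736] togo [ 1.1 -0.5 55.6] rows 2 [ 0.55 -0.24 27.79] open 0.0374 F [0.2 0.4 1.2]
t 5.88 pos [0.4573 0.0092 0.0737] togo [ 1.  -0.9 55.7] rows 2 [ 0.48 -0.45 27.87] open 0.0375 F [-0.8  0.6 -1.1]
t 5.93 pos [0.4575 0.009  0.0739] togo [ 0.8 -1.1 55.9] rows 2 [ 0.42 -0.57 27.93] open 0.0378 F [-0.3  0.1 -0.1]
[{'at': [0.4656, 0.0103, 0.0873], 'confidence': 0.85}] [[277.75848909 219.22880778]
 [277.09524138 255.01450457]]
[{'at': [0.4743, 0.0176, 0.0163], 'confidence': 0.89}]
```

View pics/w3.png

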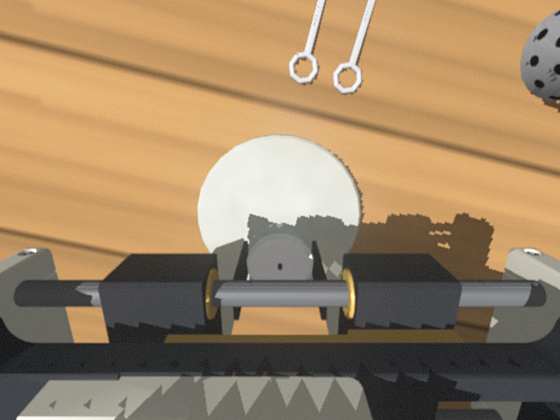

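The tealight is held centred at (281,266). The trivet disc spans columns 197–361, so its centre is at 279. Lowering.

Emit:
step_arm:
  commands:
    - {"translation": [0.5, -0.5, 10], "roll": 0}
    - {"translation": [0, 0, 18], "roll": 0}
    - {"translation": [0, 0, 14], "roll": 0}
    - {"translation": [0, 0, 6], "roll": 0}
    - {"translation": [0, 0, 4], "roll": 0}
    - {"translation": [0, 0, 2], "roll": 0}
    - {"translation": [0, 0, 1], "roll": 0}
    - {"translation": [0, 0, 0.7], "roll": 0}
    - {"translation": [0, 0, 0], "roll": 0}
    - {"translation": [0, 0, 0], "roll": 0}

```text
time: 6.97
tool_pos: [0.4584, 0.0103, 0.0189]
tool_rot: [3.141, -0.001, 0.231]
contact_force: [0.1, 0.7, 0.1]
opening: 0.0371
grip_force: 10.0
```

Run:
```python
from h import *
for i in range(4):togo(.458,.0103,.018);read_camera('wrist')
```

```text
t 6.97 pos [0.4584 0.0103 0.0189] togo [-0.4 -0.1  0.9] rows 1 [-0.4  -0.1   0.92] open 0.0371 F [0.1 0.7 0.1]
t 7.02 pos [0.4584 0.0103 0.0189] togo [-0.4 -0.1  0.9] rows 1 [-0.38 -0.07  0.88] open 0.0375 F [-0.7  0.8  0.9]
t 7.07 pos [0.4584 0.0103 0.0189] togo [-0.4 -0.1  0.9] rows 1 [-0.38 -0.08  0.88] open 0.0374 F [-0.6 -0.2  1.5]
t 7.12 pos [0.4584 0.0103 0.0189] togo [-0.4 -0.1  0.9] rows 1 [-0.39 -0.1   0.87] open 0.0375 F [ 0.6 -0.7  2.7]
```

Emit:
step_arm:
  commands:
    - {"translation": [0, 0, 0.4], "roll": 0}
    - {"translation": [0, 0, 0.4], "roll": 0}
    - {"translation": [0, 0, 0.3], "roll": 0}
    - {"translation": [0, 0, 0], "roll": 0}

```text
time: 7.5
tool_pos: [0.4585, 0.0103, 0.0183]
tool_rot: [3.141, -0.001, 0.231]
contact_force: [-1.8, -0.5, 10.4]
opening: 0.0375
grip_force: 10.0
```

Contact made. Releasing and retreating.

Emit:
step_arm:
  commands:
    - {"translation": [0, 0, 0], "roll": 0}
    - {"translation": [0, 0, 0], "roll": 0}
    - {"translation": [0, 0, 0], "roll": 0}
    - {"translation": [0, 0, 0], "roll": 0}
    - {"translation": [0, 0, 0], "roll": 0}
    - {"translation": [0, 0, -6], "roll": 0}
    - {"translation": [0, 0, -18], "roll": 0}
    - {"translation": [0, 0, -30], "roll": 0}
    - {"translation": [0, 0, -30], "roll": 0}
    - {"translation": [0, 0, -16], "roll": 0}
    - {"translation": [0, 0, 0], "roll": 0}
  fingers: 0.7

```text
time: 8.42
tool_pos: [0.4603, 0.0101, 0.1212]
tool_rot: [3.139, -0.007, 0.231]
contact_force: [0.5, 0.8, -0.3]
opening: 0.0642
grip_force: 0.0
```

Run:
```python
from h import *
togo(.622,-.161,.1)
k=get_calibration('wrist');im=read_camera('wrist');cv2.imwrite('pics/w4.png',im[:,:,::-1])
t=sil(k,'trivet',(.458,.0103));print('pred trivet',t.reshape(-1,2).min(0),t.reshape(-1,2).max(0),'tea',proj(k,np.array([[.458,.0103,.030]])))
for n in('tealight','trivet'):print(search_frame('wrist',n))
```

```text
t 8.42 pos [0.4603 0.0101 0.1212] togo [118.1 203.5  22.5] rows 9 [13.12 22.61  2.5 ] open 0.0642 F [ 0.5  0.8 -0.3]
pred trivet [209.7383  134.98642] [346.7607  267.29526] tea [[278.28143383 211.18228952]]
[{'at': [0.4619, 0.0095, 0.0292], 'confidence': 0.6}]
[{'at': [0.4655, 0.0126, 0.0131], 'confidence': 0.74}]
```

View pics/w4.png

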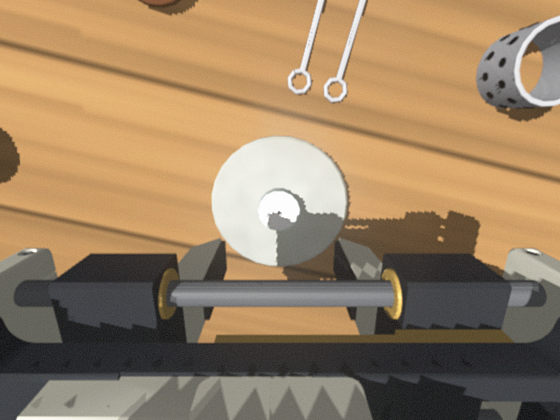

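The tealight stands at (279,210), upright, against a predicted (278,211) for the trivet centre. Next, the sleeve.

Emit:
step_arm:
  commands:
    - {"translation": [6, 10.2, 0], "roll": 0}
    - {"translation": [15, 25.5, 0], "roll": 0}
    - {"translation": [15, 25.5, 0], "roll": 0}
    - {"translation": [15, 25.5, 0], "roll": 0}
    - {"translation": [15, 25.5, 0], "roll": 0}
    - {"translation": [15, 25.5, 0], "roll": 0}
    - {"translation": [15, 25.5, 0], "roll": 0}
    - {"translation": [15, 25.5, 0], "roll": 0}
    - {"translation": [9, 15.5, 0], "roll": 0}
    - {"translation": [0, 0, 0], "roll": 0}
    - {"translation": [0, 0, 0], "roll": 0}
    - {"translation": [0, 0, 0], "roll": 0}
  fingers: 1

```text
time: 9.57
tool_pos: [0.6207, -0.1607, 0.1159]
tool_rot: [-3.14, 0.002, 0.231]
contact_force: [-0.1, 0.4, 0.5]
opening: 0.0916
grip_force: 0.0
```

Run:
```python
from h import *
togo(.622,-.161,.01)
k=get_calibration('wrist');im=read_camera('wrist');cv2.imwrite('pics/w5.png',im[:,:,::-1])
t=sil(k,'sleeve',(.622,-.161)).reshape(-1,2);print('pred',t.min(0),t.max(0))
for n in('sleeve',):print(search_frame('wrist',n))
```

```text
t 9.57 pos [ 0.6207 -0.1607  0.1159] togo [  1.4   0.7 105.9] rows 4 [ 0.36  0.18 26.48] open 0.0916 F [-0.1  0.4  0.5]
pred [242.7089  167.44037] [317.66684 248.16135]
[{'at': [0.6097, -0.1689, 0.0383], 'confidence': 0.82}]
```

View pics/w5.png

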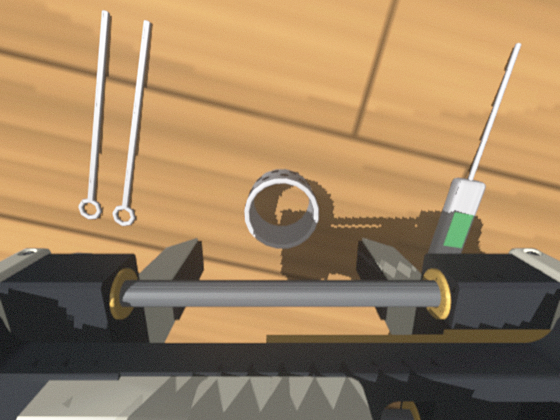

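The sleeve's bounds are 245–319 × 169–249, within 2 px of the prediction. The probe and skewers are well clear of the fingers. Descending and gripping.

Emit:
step_arm:
  commands:
    - {"translation": [1, 1, 12], "roll": 0}
    - {"translation": [0, 0, 24], "roll": 0}
    - {"translation": [0, 0, 24], "roll": 0}
    - {"translation": [0, 0, 24], "roll": 0}
    - {"translation": [0, 0, 14], "roll": 0}
    - {"translation": [0, 0, 8], "roll": 0}
    - {"translation": [0, 0, 0], "roll": 0}

```text
time: 10.25
tool_pos: [0.6214, -0.1608, 0.009]
tool_rot: [-3.139, 0.003, 0.231]
contact_force: [-0.7, 0.5, 0.7]
opening: 0.0918
grip_force: 0.0
```

Emit:
step_arm:
  commands:
    - {"translation": [0, 0, 0], "roll": 0}
    - {"translation": [0, 0, 0], "roll": 0}
    - {"translation": [0, 0, 0], "roll": 0}
    - {"translation": [0, 0, 0], "roll": 0}
    - {"translation": [0, 0, 0], "roll": 0}
    - {"translation": [0, 0, 0], "roll": 0}
    - {"translation": [0, 0, 0], "roll": 0}
    - {"translation": [0, 0, 0], "roll": 0}
    - {"translation": [0, 0, 0], "roll": 0}
    - {"translation": [0, 0, 0], "roll": 0}
  fingers: 0
  grip_force: 20

```text
time: 11.08
tool_pos: [0.6232, -0.1619, 0.0122]
tool_rot: [3.141, -0.001, 0.231]
contact_force: [0.2, 1.1, 6.3]
opening: 0.0616
grip_force: 20.0
```

Run:
```python
from h import *
for i in range(3):togo(.622,-.161,.01);read_camera('wrist')
```

```text
t 11.08 pos [ 0.6232 -0.1619  0.0122] togo [-1.  -1.1  2.2] rows 1 [-0.98 -1.11  2.21] open 0.0616 F [0.2 1.1 6.3]
t 11.13 pos [ 0.6232 -0.1618  0.0122] togo [-1.  -1.1  2.2] rows 1 [-1.   -1.1   2.22] open 0.0623 F [-0.4  0.7  5.3]
t 11.18 pos [ 0.6232 -0.1619  0.0122] togo [-1.  -1.1  2.2] rows 1 [-0.98 -1.12  2.21] open 0.0615 F [-2.3 -0.2  5.4]
```

Emit:
step_arm:
  commands:
    - {"translation": [0, 0, -5], "roll": 0}
    - {"translation": [0, 0, -15], "roll": 0}
    - {"translation": [0, 0, -20], "roll": 0}
    - {"translation": [0, 0, -20], "roll": 0}
    - {"translation": [-5, -8.5, -10], "roll": 0}
    - {"translation": [-12, -20.3, 0], "roll": 0}
    - {"translation": [-14, -23.7, 0], "roll": 0}
    - {"translation": [-14, -23.7, 0], "roll": 0}
    - {"translation": [-14, -23.7, 0], "roll": 0}
    - {"translation": [-14, -23.7, 0], "roll": 0}
    - {"translation": [-14, -23.7, 0], "roll": 0}
    - {"translation": [-14, -23.7, 0], "roll": 0}
    - {"translation": [-12, -20.3, 0], "roll": 0}
    - {"translation": [-8.4, -14.1, 0], "roll": 0}
    - {"translation": [0, 0, 0], "roll": 0}
    - {"translation": [0, 0, 0], "roll": 0}
    - {"translation": [0, 0, 0], "roll": 0}
    - {"translation": [0, 0, 0], "roll": 0}
    - {"translation": [0, 0, 0], "roll": 0}
    - {"translation": [0, 0, 0], "roll": 0}

```text
time: 12.9
tool_pos: [0.4581, 0.0099, 0.0813]
tool_rot: [3.141, 0.0, 0.23]
contact_force: [0.2, 0.0, -1.0]
opening: 0.0613
grip_force: 20.0
```

Run:
```python
from h import *
for i in range(3):togo(.458,.0103,.0262);read_camera('wrist')
k=get_calibration('wrist');im=read_camera('wrist');cv2.imwrite('pics/w6.png',im[:,:,::-1])
s=observe();z=s['tool_pos'][2]-.0122
DIM['rim']=[(.031,.045)];DIM['tt']=[(.019,.016)]
for n,zz in(('rim',z),('tt',.014)):
    t=sil(k,n,(.458,.0103),zz).reshape(-1,2);print(n,t.min(0),t.max(0))
```

```text
t 12.9 pos [0.4581 0.0099 0.0813] togo [ 0.  -0.4 55.1] rows 2 [ 1.000e-02 -2.200e-01  2.753e+01] open 0.0613 F [ 0.2  0.  -1. ]
t 12.95 pos [0.458  0.01   0.0813] togo [ 0.1 -0.3 55.1] rows 2 [ 0.06 -0.15 27.53] open 0.0613 F [-0.8  0.6 -0.6]
t 13.0 pos [0.4579 0.0101 0.0813] togo [ 0.2 -0.2 55.1] rows 2 [ 0.08 -0.09 27.54] open 0.0614 F [ 0.3 -0.2 -1.9]
rim [215.5226  225.49567] [342.38498 336.79678]
tt [254.38068 199.86177] [304.07663 246.43472]
```

View pics/w6.png

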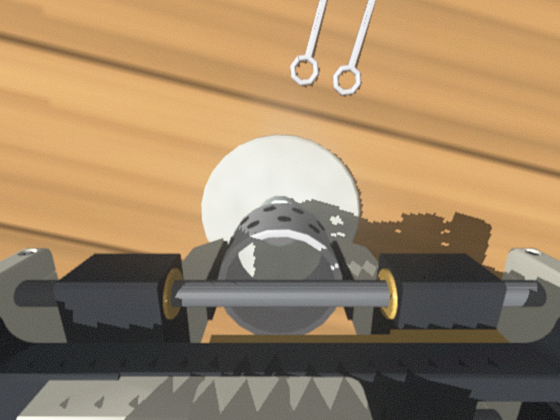

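The held sleeve's rim spans rows 228–336, against a predicted 225–337. Behind it the tealight's edge at row 198 also matches. Lowering.

Emit:
step_arm:
  commands:
    - {"translation": [0, 0, 6], "roll": 0}
    - {"translation": [0, 0, 10], "roll": 0}
    - {"translation": [0, 0, 12], "roll": 0}
    - {"translation": [0, 0, 12], "roll": 0}
    - {"translation": [0, 0, 7], "roll": 0}
    - {"translation": [0, 0, 4], "roll": 0}
    - {"translation": [0, 0, 2], "roll": 0}
    - {"translation": [0, 0, 0.5], "roll": 0}
    - {"translation": [0, 0, 0], "roll": 0}
    - {"translation": [0, 0, 0], "roll": 0}
    - {"translation": [0, 0, 0], "roll": 0}
    - {"translation": [0, 0, 0], "roll": 0}

```text
time: 14.1
tool_pos: [0.4579, 0.0104, 0.0282]
tool_rot: [3.141, -0.001, 0.231]
contact_force: [0.1, -0.9, -1.9]
opening: 0.0616
grip_force: 20.0
```

Emit:
step_arm:
  commands:
    - {"translation": [0, 0, 0.5], "roll": 0}
    - {"translation": [0, 0, 0.4], "roll": 0}
    - {"translation": [0, 0, 0.4], "roll": 0}
    - {"translation": [0, 0, 0], "roll": 0}

```text
time: 14.43
tool_pos: [0.4576, 0.0104, 0.0265]
tool_rot: [3.142, 0.0, 0.231]
contact_force: [0.8, -0.1, -1.2]
opening: 0.0618
grip_force: 20.0
```

Emit:
step_arm:
  commands:
    - {"translation": [0, 0, 0.4], "roll": 0}
    - {"translation": [0, 0, 0.4], "roll": 0}
    - {"translation": [0, 0, 0], "roll": 0}

```text
time: 14.68
tool_pos: [0.4577, 0.0104, 0.0262]
tool_rot: [3.141, -0.0, 0.231]
contact_force: [-1.6, 0.2, 4.6]
opening: 0.0613
grip_force: 20.0
```

Emit:
step_arm:
  commands:
    - {"translation": [0, 0, 0], "roll": 0}
    - {"translation": [0, 0, 0], "roll": 0}
    - {"translation": [0, 0, 0], "roll": 0}
    - {"translation": [0, 0, 0], "roll": 0}
    - {"translation": [0, 0, 0], "roll": 0}
    - {"translation": [0, 0, -6], "roll": 0}
    - {"translation": [0, 0, -18], "roll": 0}
    - {"translation": [0, 0, -28], "roll": 0}
    - {"translation": [0, 0, -28], "roll": 0}
    - {"translation": [0, 0, -20], "roll": 0}
    - {"translation": [0, 0, 0], "roll": 0}
    - {"translation": [0, 0, 0], "roll": 0}
    - {"translation": [0, 0, 0], "roll": 0}
  fingers: 1

```text
time: 15.77
tool_pos: [0.4572, 0.0105, 0.1253]
tool_rot: [-3.141, 0.001, 0.231]
contact_force: [-0.2, 0.0, -0.5]
opening: 0.0914
grip_force: 0.0
```

Run:
```python
from h import *
togo(.447,.313,.126)
k=get_calibration('wrist');im=read_camera('wrist');cv2.imwrite('pics/w7.png',im[:,:,::-1])
DIM['rim']=[(.031,.045)];DIM['tt']=[(.019,.016)]
for n,zz in(('rim',.014),('tt',.014)):
    t=sil(k,n,(.458,.0103),zz).reshape(-1,2);print(n,t.min(0),t.max(0))
```

```text
t 15.77 pos [0.4572 0.0105 0.1253] togo [  59.3 -296.8   -0.6] rows 11 [  5.39 -26.98  -0.06] open 0.0914 F [-0.2  0.  -0.5]
rim [241.75081 179.01694] [318.03412 251.06998]
tt [258.96136 185.43816] [300.80136 225.39403]
```

View pics/w7.png

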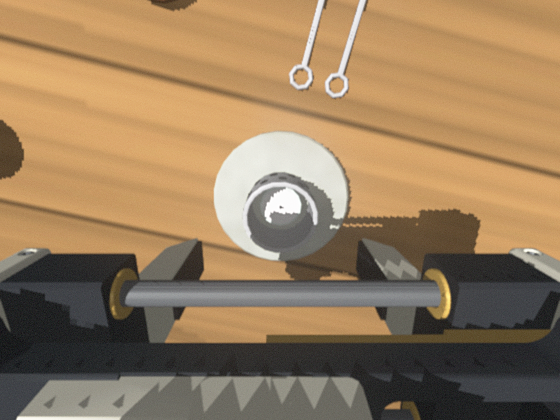

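The sleeve rim is at 243–317 × 180–251, matching the prediction, with the tealight inside it. Next, the ramekin.

Emit:
step_arm:
  commands:
    - {"translation": [2, -10, 0], "roll": 0}
    - {"translation": [5, -25, 0], "roll": 0}
    - {"translation": [5, -25, 0], "roll": 0}
    - {"translation": [5, -25, 0], "roll": 0}
    - {"translation": [5, -25, 0], "roll": 0}
    - {"translation": [5, -25, 0], "roll": 0}
    - {"translation": [5, -25, 0], "roll": 0}
    - {"translation": [5, -25, 0], "roll": 0}
    - {"translation": [5, -25, 0], "roll": 0}
    - {"translation": [5, -25, 0], "roll": 0}
    - {"translation": [5, -25, 0], "roll": 0}
    - {"translation": [4, -22, 0], "roll": 0}
    - {"translation": [2.8, -15, 0], "roll": 0}
    - {"translation": [0, 0, 0], "roll": 0}
    - {"translation": [0, 0, 0], "roll": 0}
    - {"translation": [0, 0, 0], "roll": 0}
    - {"translation": [0, 0, 0], "roll": 0}

```text
time: 17.23
tool_pos: [0.4467, 0.3122, 0.1253]
tool_rot: [3.141, 0.001, 0.23]
contact_force: [-0.2, 0.8, 0.3]
opening: 0.0919
grip_force: 0.0
```

Run:
```python
from h import *
togo(.447,.313,.010)
k=get_calibration('wrist');im=read_camera('wrist');cv2.imwrite('pics/w8.png',im[:,:,::-1])
for n,zz in(('ramekin',0),):
    t=sil(k,n,(.447,.313),zz).reshape(-1,2);print(n,t.min(0),t.max(0))
print(search_frame('wrist','ramekin'))
```

```text
t 17.23 pos [0.4467 0.3122 0.1253] togo [  0.6  -0.8 115.3] rows 5 [ 0.12 -0.16 23.07] open 0.0919 F [-0.2  0.8  0.3]
ramekin [243.08188 166.68964] [313.91525 242.08424]
[{'at': [0.4464, 0.3123, 0.0142], 'confidence': 0.74}]
```

View pics/w8.png

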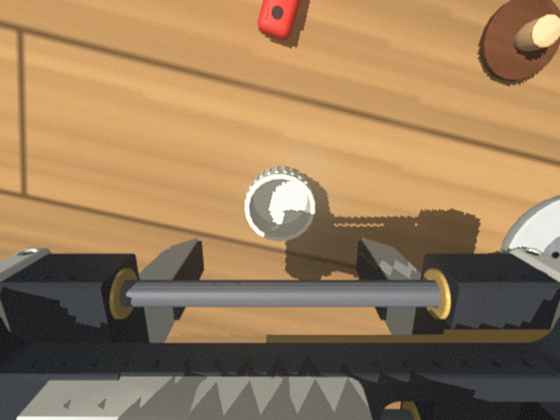

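The ramekin is at 244–316 × 167–242, as predicted, and the scraper handle is far ahead. Gripping.

Emit:
step_arm:
  commands:
    - {"translation": [0.6, 0.3, 12], "roll": 0}
    - {"translation": [0, 0, 24], "roll": 0}
    - {"translation": [0, 0, 24], "roll": 0}
    - {"translation": [0, 0, 24], "roll": 0}
    - {"translation": [0, 0, 18], "roll": 0}
    - {"translation": [0, 0, 10], "roll": 0}
    - {"translation": [0, 0, 4], "roll": 0}
    - {"translation": [0, 0, 0], "roll": 0}
    - {"translation": [0, 0, 0], "roll": 0}

```text
time: 18.08
tool_pos: [0.4483, 0.313, 0.0106]
tool_rot: [-3.141, -0.001, 0.23]
contact_force: [-0.5, 0.1, 0.0]
opening: 0.0917
grip_force: 0.0
```

Emit:
step_arm:
  commands:
    - {"translation": [0, 0, 0], "roll": 0}
    - {"translation": [0, 0, 0], "roll": 0}
    - {"translation": [0, 0, 0], "roll": 0}
    - {"translation": [0, 0, 0], "roll": 0}
    - {"translation": [0, 0, 0], "roll": 0}
    - {"translation": [0, 0, 0], "roll": 0}
    - {"translation": [0, 0, 0], "roll": 0}
    - {"translation": [0, 0, 0], "roll": 0}
    - {"translation": [0, 0, 0], "roll": 0}
    - {"translation": [0, 0, 0], "roll": 0}
  fingers: 0
  grip_force: 20

```text
time: 18.92
tool_pos: [0.4477, 0.3129, 0.0101]
tool_rot: [-3.142, -0.0, 0.231]
contact_force: [-0.6, -0.2, 5.6]
opening: 0.0625
grip_force: 20.0
```

Run:
```python
from h import *
for i in range(2):togo(.4577,.0104,.11);read_camera('wrist')
```

```text
t 18.92 pos [0.4477 0.3129 0.0101] togo [-59.5 296.8 -99.9] rows 12 [-4.96 24.73 -8.33] open 0.0625 F [-0.6 -0.2  5.6]
t 18.97 pos [0.4478 0.3129 0.0101] togo [-59.5 296.8 -99.9] rows 12 [-4.96 24.73 -8.33] open 0.0623 F [-1.2 -1.   5.5]
```

Emit:
step_arm:
  commands:
    - {"translation": [0, 0, -6], "roll": 0}
    - {"translation": [0, 0, -18], "roll": 0}
    - {"translation": [0, 0, -24], "roll": 0}
    - {"translation": [0, 0, -24], "roll": 0}
    - {"translation": [-2, 10, -13], "roll": 0}
    - {"translation": [-4, 20, 0], "roll": 0}
    - {"translation": [-5, 25, 0], "roll": 0}
    - {"translation": [-5, 25, 0], "roll": 0}
    - {"translation": [-5, 25, 0], "roll": 0}
    - {"translation": [-5, 25, 0], "roll": 0}
    - {"translation": [-5, 25, 0], "roll": 0}
    - {"translation": [-5, 25, 0], "roll": 0}
    - {"translation": [-5, 25, 0], "roll": 0}
    - {"translation": [-5, 25, 0], "roll": 0}
    - {"translation": [-5, 25, 0], "roll": 0}
    - {"translation": [-5, 25, 0], "roll": 0}
    - {"translation": [-4.5, 22, 0], "roll": 0}
    - {"translation": [-3, 14, 0], "roll": 0}
    - {"translation": [-1, 5.8, 0], "roll": 0}
    - {"translation": [0, 0, 0], "roll": 0}

```text
time: 20.68
tool_pos: [0.4584, -0.0161, 0.0948]
tool_rot: [3.142, 0.0, 0.229]
contact_force: [-0.2, 0.9, -1.0]
opening: 0.0626
grip_force: 20.0
```

Emit:
step_arm:
  commands:
    - {"translation": [0, 0, 0], "roll": 0}
    - {"translation": [0, 0, 0], "roll": 0}
    - {"translation": [0, 0, 0], "roll": 0}
    - {"translation": [0, 0, 0], "roll": 0}

```text
time: 21.02
tool_pos: [0.4584, -0.0143, 0.0948]
tool_rot: [-3.142, 0.0, 0.232]
contact_force: [0.4, 1.0, -0.5]
opening: 0.0625
grip_force: 20.0
```

Run:
```python
from h import *
for i in range(2):togo(.4577,.0104,.0691);read_camera('wrist')
k=get_calibration('wrist');im=read_camera('wrist');cv2.imwrite('pics/w9.png',im[:,:,::-1])
z=observe()['tool_pos'][2]-.0101
DIM['rim']=[(.031,.040)]
t=sil(k,'rim',(.4577,.0104),z).reshape(-1,2);print(z,t.min(0),t.max(0))
t=sil(k,'trivet',(.458,.0103)).reshape(-1,2);print(t.min(0),t.max(0))
```

```text
t 21.02 pos [ 0.4584 -0.0143  0.0948] togo [  5.  -24.2  25.7] rows 2 [  2.52 -12.12  12.85] open 0.0625 F [ 0.4  1.  -0.5]
t 21.07 pos [ 0.4584 -0.0145  0.0948] togo [  5.  -24.4  25.7] rows 2 [  2.52 -12.18  12.85] open 0.0624 F [-0.   0.2 -1.4]
0.08469707540534689 [166.53217 213.46007] [292.32523 325.19846]
[174.6898 126.7942] [326.96942 273.2651 ]
```

View pics/w9.png

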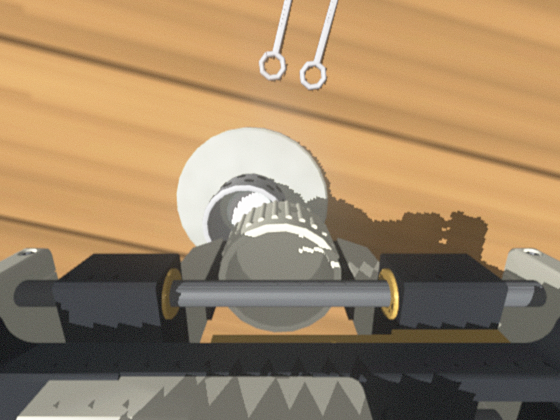

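I summed one row too many and overshot by 24 mm. The ramekin is at columns 220–342 and the sleeve at about 250. Correcting back by (5, −24.3).

Emit:
step_arm:
  commands:
    - {"translation": [1, -5, 0], "roll": 0}
    - {"translation": [2, -10, 0], "roll": 0}
    - {"translation": [1.5, -7, 0], "roll": 0}
    - {"translation": [0.5, -2.4, 0], "roll": 0}
    - {"translation": [0, 0, 6], "roll": 0}
    - {"translation": [0, 0, 8], "roll": 0}
    - {"translation": [0, 0, 5], "roll": 0}
    - {"translation": [0, 0, 2], "roll": 0}
    - {"translation": [0, 0, 0], "roll": 0}
    - {"translation": [0, 0, 0], "roll": 0}
    - {"translation": [0, 0, 0], "roll": 0}
    - {"translation": [0, 0, 0], "roll": 0}

```text
time: 22.17
tool_pos: [0.4579, 0.0096, 0.074]
tool_rot: [3.141, -0.0, 0.231]
contact_force: [-0.6, 0.5, -1.1]
opening: 0.0623
grip_force: 20.0
```

Run:
```python
from h import *
for i in range(3):togo(.4577,.0104,.0691);read_camera('wrist')
k=get_calibration('wrist');im=read_camera('wrist');cv2.imwrite('pics/w10.png',im[:,:,::-1])
sc=read_camera('scene');cs=get_calibration('scene');p=proj(cs,np.array([[.4577,.0104,.06]]))[0].astype(int);print(p)
crop=sc[p[1]-60:p[1]+60,p[0]-80:p[0]+80,::-1]
cv2.imwrite('pics/s10.png',cv2.resize(crop,None,fx=4.5,fy=4.5,interpolation=cv2.INTER_CUBIC))
```

```text
t 22.17 pos [0.4579 0.0096 0.074 ] togo [-0.  -0.8  4.9] rows 1 [-0.05 -0.84  4.89] open 0.0623 F [-0.6  0.5 -1.1]
t 22.22 pos [0.4579 0.0096 0.074 ] togo [-0.  -0.8  4.9] rows 1 [-0.04 -0.82  4.92] open 0.0622 F [ 0.  -0.  -1.7]
t 22.27 pos [0.4579 0.0096 0.074 ] togo [-0.  -0.8  4.9] rows 1 [-0.01 -0.78  4.91] open 0.0624 F [-1.2  0.4 -0.6]
[312 184]
```

View pics/s10.png

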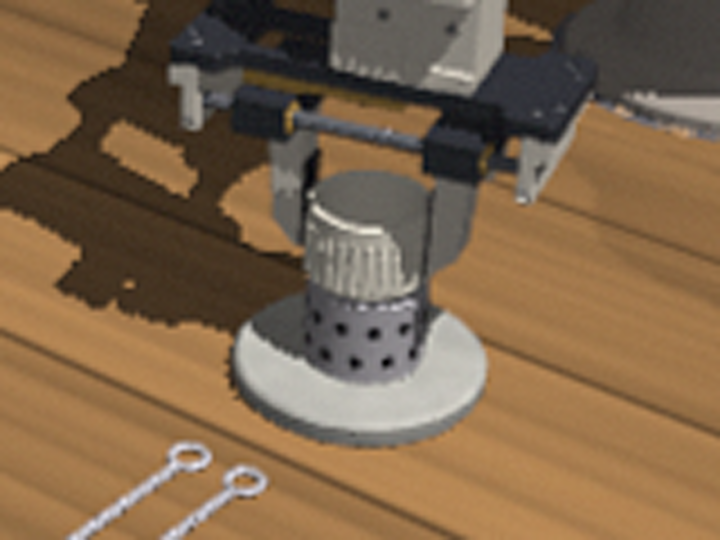

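The crop shows the ramekin (305–430) directly above the sleeve (305–430), aligned. Lowering.

Emit:
step_arm:
  commands:
    - {"translation": [0, -0.7, 1.5], "roll": 0}
    - {"translation": [0, 0, 1.2], "roll": 0}
    - {"translation": [0, 0, 0.8], "roll": 0}
    - {"translation": [0, 0, 0.6], "roll": 0}
    - {"translation": [0, 0, 0.4], "roll": 0}
    - {"translation": [0, 0, 0], "roll": 0}
    - {"translation": [0, 0, 0], "roll": 0}

```text
time: 23.0
tool_pos: [0.4576, 0.0104, 0.0693]
tool_rot: [3.142, 0.0, 0.231]
contact_force: [-0.3, 0.2, -1.2]
opening: 0.0625
grip_force: 20.0
```

Emit:
step_arm:
  commands:
    - {"translation": [0, 0, 0.3], "roll": 0}
    - {"translation": [0, 0, 0.3], "roll": 0}
    - {"translation": [0, 0, 0], "roll": 0}

```text
time: 23.25
tool_pos: [0.4577, 0.0104, 0.0691]
tool_rot: [3.141, -0.0, 0.231]
contact_force: [-1.5, -0.1, 3.0]
opening: 0.0624
grip_force: 20.0
```

Emit:
step_arm:
  commands:
    - {"translation": [0, 0, 0], "roll": 0}
    - {"translation": [0, 0, 0], "roll": 0}
    - {"translation": [0, 0, 0], "roll": 0}
    - {"translation": [0, 0, 0], "roll": 0}
    - {"translation": [0, 0, 0], "roll": 0}
    - {"translation": [0, 0, -6], "roll": 0}
    - {"translation": [0, 0, -18], "roll": 0}
    - {"translation": [0, 0, -28], "roll": 0}
    - {"translation": [0, 0, -28], "roll": 0}
    - {"translation": [0, 0, -10], "roll": 0}
    - {"translation": [0, 0, 0], "roll": 0}
    - {"translation": [0, 0, 0], "roll": 0}
    - {"translation": [0, 0, 0], "roll": 0}
  fingers: 1

```text
time: 24.33
tool_pos: [0.4568, 0.0105, 0.1579]
tool_rot: [-3.141, 0.002, 0.231]
contact_force: [-0.4, 0.6, -0.4]
opening: 0.0919
grip_force: 0.0
```

Run:
```python
from h import *
togo(.628,.153,.14)
print(search_frame('wrist','ramekin'))
k=get_calibration('wrist');im=read_camera('wrist');cv2.imwrite('pics/w11.png',im[:,:,::-1])
DIM['rim']=[(.031,.040)]
t=sil(k,'rim',(.4577,.0104),.059).reshape(-1,2);print(t.min(0),t.max(0))
cv2.polylines(im,[t.astype(np.int32).reshape(-1,1,2)],True,(255,0,0),1)
cv2.imwrite('pics/w11.png',im[120:300,160:400,::-1].repeat(3,0).repeat(3,1)[:540,:720])
```

```text
t 24.33 pos [0.4568 0.0105 0.1579] togo [199.2 -99.6  17.6] rows 8 [ 24.9  -12.45   2.2 ] open 0.0919 F [-0.4  0.6 -0.4]
[{'at': [0.4619, 0.0087, 0.0905], 'confidence': 0.89}]
[240.46785 180.95479] [319.22073 255.06479]
```

View pics/w11.png

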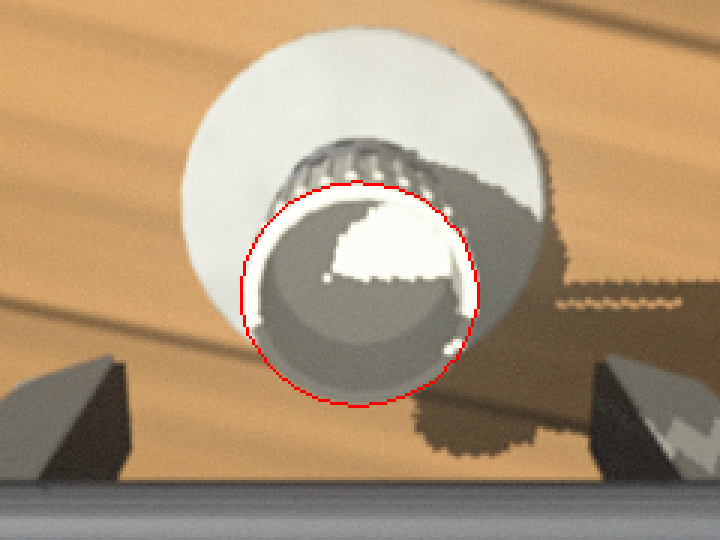

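The ramekin's rim matches the predicted red circle exactly, and it stands level. Next, the lid.

Emit:
step_arm:
  commands:
    - {"translation": [12.4, -6.3, 0], "roll": 0}
    - {"translation": [24.8, -12.5, 0], "roll": 0}
    - {"translation": [24.8, -12.5, 0], "roll": 0}
    - {"translation": [24.8, -12.5, 0], "roll": 0}
    - {"translation": [24.8, -12.5, 0], "roll": 0}
    - {"translation": [24.8, -12.5, 4], "roll": 0}
    - {"translation": [24.8, -12.5, 8], "roll": 0}
    - {"translation": [24.8, -12.5, 8], "roll": 0}
    - {"translation": [12.4, -6.2, 6], "roll": 0}
    - {"translation": [0, 0, 0], "roll": 0}
    - {"translation": [0, 0, 0], "roll": 0}
    - {"translation": [0, 0, 0], "roll": 0}
    - {"translation": [0, 0, 0], "roll": 0}
  fingers: 0.6

```text
time: 25.52
tool_pos: [0.6273, 0.1524, 0.1329]
tool_rot: [3.141, 0.0, 0.23]
contact_force: [-1.5, 0.1, 0.0]
opening: 0.0551
grip_force: 0.0
```

Run:
```python
from h import *
togo(.628,.153,.016)
k=get_calibration('wrist');im=read_camera('wrist');cv2.imwrite('pics/w12.png',im[:,:,::-1])
print(search_frame('wrist','lid'))
g=proj(k,np.array([[.628,.153,.013],[.628,.153,.037]]));print(g)
hsv=cv2.cvtColor(im,cv2.COLOR_RGB2HSV)
c=g[0].astype(int);print(hsv[c[1]+18,c[0]-40:c[0]+44:6].tolist());print(hsv[c[1]-60:c[1]+60:6,c[0]].tolist())
```

```text
t 25.52 pos [0.6273 0.1524 0.1329] togo [  0.9  -0.5 116.9] rows 5 [ 0.18 -0.09 23.39] open 0.0551 F [-1.5  0.1  0. ]
[{'at': [0.6368, 0.153, 0.0168], 'confidence': 0.97}]
[[278.94185533 198.45387879]
 [278.88291204 205.63693562]]
[[16, 122, 226], [16, 122, 223], [16, 126, 220], [17, 126, 222], [12, 139, 150], [11, 141, 146], [12, 141, 148], [13, 128, 149], [16, 121, 118], [10, 147, 85], [13, 132, 89], [12, 134, 129], [14, 129, 115], [15, 119, 122]]
[[17, 122, 227], [16, 126, 221], [16, 126, 219], [16, 129, 211], [16, 124, 216], [12, 141, 139], [12, 142, 151], [12, 144, 158], [12, 136, 152], [14, 120, 182], [29, 46, 255], [28, 45, 255], [29, 47, 255], [11, 139, 149], [11, 135, 147], [15, 126, 200], [15, 126, 220], [17, 121, 230], [17, 117, 231], [17, 121, 223]]
```

Run:
```python
from h import *
k=get_calibration('wrist');im=cv2.imread('pics/w12.png')[:,:,::-1].copy()
hsv=cv2.cvtColor(im,cv2.COLOR_RGB2HSV)
m=((hsv[...,1]<80)).astype(np.uint8)
n,l,st,ce=cv2.connectedComponentsWithStats(m)
for i in range(1,n):
    if st[i,4]>100 and abs(ce[i,0]-280)<60 and ce[i,1]<245: print(st[i],ce[i])
m=((hsv[...,0]<14)&(hsv[...,1]>130)&(hsv[...,2]<175)).astype(np.uint8)
n,l,st,ce=cv2.connectedComponentsWithStats(m)
for i in range(1,n):
    if st[i,4]>300 and ce[i,1]<245: print('dark',st[i],ce[i])
DIM['kt']=[(.011,.037)]
for q in('kt','lid'):
    t=sil(k,q,(.628,.153)).reshape(-1,2);print(q,t.min(0),t.max(0))
```

```text
[273 195  20  19 292] [282.49657534 203.52054795]
dark [137   0  21  30 339] [149.90265487  14.49557522]
dark [  84   10   39  189 2797] [105.08866643  98.95816947]
dark [ 253  167   63   61 2131] [281.98686063 192.95541999]
kt [266.83768 194.26561] [290.9498  217.30095]
lid [246.63045 165.43901] [311.27145 228.85402]
```

View pics/w12.png

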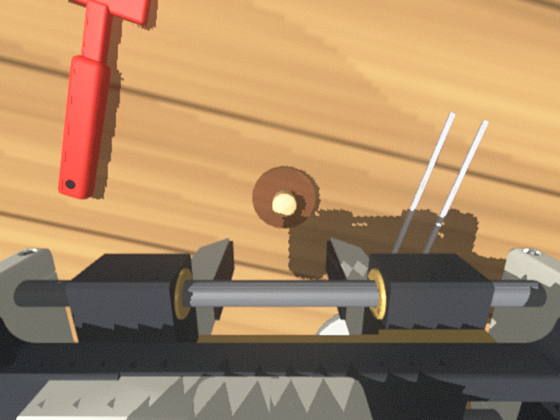

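The lid plate is at 253–320 × 166–228 with the knob at (284,204), about 6 mm to tool +y of my estimate. Shifting, then rechecking numerically.

Emit:
step_arm:
  commands:
    - {"translation": [0, 3, 8], "roll": 0}
    - {"translation": [0, 3, 14], "roll": 0}
    - {"translation": [0, 0, 12], "roll": 0}
    - {"translation": [0, 0, 6], "roll": 0}
    - {"translation": [0, 0, 0], "roll": 0}
    - {"translation": [0, 0, 0], "roll": 0}
    - {"translation": [0, 0, 0], "roll": 0}
    - {"translation": [0, 0, 0], "roll": 0}

```text
time: 26.28
tool_pos: [0.6297, 0.1475, 0.0934]
tool_rot: [3.141, -0.001, 0.231]
contact_force: [-0.3, -0.4, 0.2]
opening: 0.0555
grip_force: 0.0
```

Run:
```python
from h import *
togo(.6294,.1472,.016)
k=get_calibration('wrist');im=read_camera('wrist').copy()
print(search_frame('wrist','lid'))
hsv=cv2.cvtColor(im,cv2.COLOR_RGB2HSV)
for nm,m in(('knob',hsv[...,1]<80),('dark',(hsv[...,0]<14)&(hsv[...,1]>130)&(hsv[...,2]<175))):
    n,l,st,ce=cv2.connectedComponentsWithStats(m.astype(np.uint8))
    for i in range(1,n):
        if st[i,4]>200 and abs(ce[i,0]-280)<60 and 130<ce[i,1]<260: print(nm,st[i],ce[i])
DIM['kt']=[(.010,.037)]
xy=observe()['tool_pos'][:2]
for q in('kt','lid'):
    t=sil(k,q,xy).reshape(-1,2);print(q,t.min(0),t.max(0),t.max(0)-t.min(0))
```

```text
t 26.28 pos [0.6297 0.1475 0.0934] togo [-0.4  0.2 77.4] rows 3 [-0.15  0.06 25.81] open 0.0555 F [-0.3 -0.4  0.2]
[{'at': [0.6347, 0.1504, 0.0169], 'confidence': 0.78}]
knob [265 210  24  16 236] [275.77542373 216.56779661]
dark [ 242  176   73   66 2348] [273.97018739 201.28577513]
kt [266.5766  209.74149] [292.14166 233.76262] [25.565063 24.021133]
lid [242.1708  173.95987] [316.59152 246.2296 ] [74.420715 72.26973 ]
```

Centred within 2 px. Descending to z = 0.017.

Emit:
step_arm:
  commands:
    - {"translation": [-0.5, 0, 12], "roll": 0}
    - {"translation": [0, 0, 20], "roll": 0}
    - {"translation": [0, 0, 20], "roll": 0}
    - {"translation": [0, 0, 14], "roll": 0}
    - {"translation": [0, 0, 7], "roll": 0}
    - {"translation": [0, 0, 3.4], "roll": 0}
    - {"translation": [0, 0, 0], "roll": 0}
    - {"translation": [0, 0, 0], "roll": 0}
    - {"translation": [0, 0, 0], "roll": 0}

```text
time: 27.13
tool_pos: [0.6295, 0.1473, 0.0175]
tool_rot: [3.141, -0.002, 0.231]
contact_force: [0.1, -0.7, -0.6]
opening: 0.0549
grip_force: 0.0
```

Emit:
step_arm:
  commands:
    - {"translation": [0, 0, 0], "roll": 0}
    - {"translation": [0, 0, 0], "roll": 0}
    - {"translation": [0, 0, 0], "roll": 0}
    - {"translation": [0, 0, 0], "roll": 0}
    - {"translation": [0, 0, 0], "roll": 0}
    - {"translation": [0, 0, 0], "roll": 0}
    - {"translation": [0, 0, 0], "roll": 0}
    - {"translation": [0, 0, 0], "roll": 0}
    - {"translation": [0, 0, 0], "roll": 0}
    - {"translation": [0, 0, 0], "roll": 0}
  fingers: 0
  grip_force: 20

```text
time: 27.97
tool_pos: [0.6287, 0.1472, 0.0163]
tool_rot: [3.141, -0.0, 0.231]
contact_force: [-0.5, -0.4, 0.4]
opening: 0.0212
grip_force: 20.0
```

Run:
```python
from h import *
for i in range(2):togo(.4577,.0104,.0171+.093);read_camera('wrist')
```

```text
t 27.97 pos [0.6287 0.1472 0.0163] togo [-197.8   94.   -93.8] rows 9 [-21.98  10.45 -10.42] open 0.0212 F [-0.5 -0.4  0.4]
t 28.02 pos [0.6287 0.1472 0.0164] togo [-197.8   94.1  -93.7] rows 9 [-21.98  10.45 -10.42] open 0.0211 F [ 0.4 -0.3  0.8]
```

Emit:
step_arm:
  commands:
    - {"translation": [0, 0, -6], "roll": 0}
    - {"translation": [0, 0, -20], "roll": 0}
    - {"translation": [0, 0, -28], "roll": 0}
    - {"translation": [0, 0, -28], "roll": 0}
    - {"translation": [0, 0, -26], "roll": 0}
    - {"translation": [0, 0, -12], "roll": 0}
    - {"translation": [-10, 4.8, 0], "roll": 0}
    - {"translation": [-25, 11.9, 0], "roll": 0}
    - {"translation": [-25, 11.9, 0], "roll": 0}
    - {"translation": [-25, 11.9, 0], "roll": 0}
    - {"translation": [-25, 11.9, 0], "roll": 0}
    - {"translation": [-25, 11.9, 0], "roll": 0}
    - {"translation": [-25, 11.9, 0], "roll": 0}
    - {"translation": [-25, 11.9, 0], "roll": 0}
    - {"translation": [-12.8, 6, 0], "roll": 0}
    - {"translation": [0, 0, 0], "roll": 0}
    - {"translation": [0, 0, 0], "roll": 0}
    - {"translation": [0, 0, 0], "roll": 0}
    - {"translation": [0, 0, 0], "roll": 0}
    - {"translation": [0, 0, 0], "roll": 0}

```text
time: 29.73
tool_pos: [0.4583, 0.0108, 0.1363]
tool_rot: [3.141, -0.0, 0.232]
contact_force: [-0.3, 0.2, -0.9]
opening: 0.0212
grip_force: 20.0
```

Run:
```python
from h import *
for i in range(2):togo(.4577,.0104,.1093);read_camera('wrist')
xy=observe()['tool_pos'];z=xy[2]-.0163
# numeric check of held lid plate in the side/wrist views
k=get_calibration('wrist');im=read_camera('wrist').copy();hsv=cv2.cvtColor(im,cv2.COLOR_RGB2HSV)
cv2.imwrite('pics/w13.png',im[:,:,::-1])
m=(hsv[...,0]<14)&(hsv[...,1]>130)&(hsv[...,2]<175)
n,l,st,ce=cv2.connectedComponentsWithStats(m.astype(np.uint8))
for i in range(1,n):
    if st[i,4]>200 and abs(ce[i,0]-280)<90: print(st[i],ce[i])
t=sil(k,'lid',xy[:2],z).reshape(-1,2);print(t.min(0),t.max(0))
print(search_frame('wrist','lid'),search_frame('wrist','ramekin'))
```

```text
t 29.73 pos [0.4583 0.0108 0.1363] togo [-0.7  0.3 27. ] rows 1 [-0.74  0.27 26.95] open 0.0212 F [-0.3  0.2 -0.9]
t 29.78 pos [0.4582 0.0108 0.1362] togo [-0.5  0.3 26.9] rows 1 [-0.54  0.29 26.86] open 0.0209 F [-0.  -0.4 -0.6]
[226.53058 198.28816] [331.9406  297.46762]
[{'at': [0.4714, 0.0167, 0.1348], 'confidence': 0.77}] [{'at': [0.487, 0.0138, 0.0977], 'confidence': 0.63}]
```

Run:
```python
from h import *
hsv=cv2.cvtColor(cv2.imread('pics/w13.png'),cv2.COLOR_BGR2HSV)
for r in(235,):print([(x,*hsv[r,x].tolist()) for x in list(range(216,240,2))+list(range(320,344,2))])
print([(y,*hsv[y,262].tolist()) for y in range(186,216,2)])
```

```text
[(216, 17, 123, 226), (218, 17, 121, 224), (220, 17, 117, 228), (222, 17, 119, 227), (224, 17, 124, 225), (226, 17, 122, 226), (228, 17, 121, 229), (230, 16, 123, 131), (232, 12, 108, 99), (234, 13, 122, 125), (236, 11, 130, 141), (238, 12, 129, 148), (320, 12, 92, 72), (322, 13, 109, 70), (324, 10, 105, 73), (326, 13, 92, 72), (328, 12, 113, 72), (330, 15, 93, 96), (332, 15, 116, 103), (334, 16, 117, 96), (336, 18, 116, 101), (338, 17, 105, 104), (340, 19, 115, 93), (342, 14, 97, 105)]
[(186, 26, 20, 195), (188, 25, 24, 200), (190, 22, 28, 207), (192, 26, 28, 202), (194, 30, 2, 255), (196, 0, 0, 255), (198, 30, 2, 255), (200, 23, 28, 185), (202, 14, 64, 107), (204, 12, 109, 133), (206, 12, 114, 147), (208, 12, 108, 142), (210, 11, 110, 141), (212, 12, 119, 141), (214, 10, 114, 141)]
```

The held lid is centred at column 279.7, against a predicted 279.2. Lowering it into the mouth.

Emit:
step_arm:
  commands:
    - {"translation": [-0.5, 0.3, 4], "roll": 0}
    - {"translation": [0, 0, 7], "roll": 0}
    - {"translation": [0, 0, 6], "roll": 0}
    - {"translation": [0, 0, 4], "roll": 0}
    - {"translation": [0, 0, 2.5], "roll": 0}
    - {"translation": [0, 0, 1.5], "roll": 0}
    - {"translation": [0, 0, 1], "roll": 0}
    - {"translation": [0, 0, 0.5], "roll": 0}
    - {"translation": [0, 0, 0], "roll": 0}
    - {"translation": [0, 0, 0], "roll": 0}
    - {"translation": [0, 0, 0], "roll": 0}

```text
time: 30.9
tool_pos: [0.4574, 0.0099, 0.11]
tool_rot: [3.141, -0.0, 0.231]
contact_force: [0.5, 0.2, -0.1]
opening: 0.0212
grip_force: 20.0
```

Emit:
step_arm:
  commands:
    - {"translation": [0, 0, 0.3], "roll": 0}
    - {"translation": [0, 0, 0.3], "roll": 0}
    - {"translation": [0, 0, 0], "roll": 0}

```text
time: 31.15
tool_pos: [0.4573, 0.0099, 0.1093]
tool_rot: [3.141, -0.0, 0.231]
contact_force: [-0.3, -0.0, 0.7]
opening: 0.0213
grip_force: 20.0
```

Emit:
step_arm:
  commands:
    - {"translation": [0, 0, 0.3], "roll": 0}
    - {"translation": [0, 0, 0], "roll": 0}
    - {"translation": [0, 0, 0], "roll": 0}

```text
time: 31.4
tool_pos: [0.4574, 0.0099, 0.1092]
tool_rot: [3.141, -0.001, 0.231]
contact_force: [-1.1, -0.0, 5.2]
opening: 0.0214
grip_force: 20.0
```

Seated, with 5 N of contact. Releasing and rising.

Emit:
step_arm:
  commands:
    - {"translation": [0, 0, 0], "roll": 0}
    - {"translation": [0, 0, 0], "roll": 0}
    - {"translation": [0, 0, 0], "roll": 0}
    - {"translation": [0, 0, 0], "roll": 0}
    - {"translation": [0, 0, 0], "roll": 0}
    - {"translation": [0, 0, -6], "roll": 0}
    - {"translation": [0, 0, -18], "roll": 0}
    - {"translation": [0, 0, -28], "roll": 0}
    - {"translation": [0, 0, -28], "roll": 0}
    - {"translation": [0, 0, -10], "roll": 0}
    - {"translation": [0, 0, 0], "roll": 0}
    - {"translation": [0, 0, 0], "roll": 0}
    - {"translation": [0, 0, 0], "roll": 0}
    - {"translation": [0, 0, 0], "roll": 0}
  fingers: 0.6

```text
time: 32.57
tool_pos: [0.4565, 0.0101, 0.1977]
tool_rot: [-3.141, 0.002, 0.231]
contact_force: [0.4, 0.5, -0.3]
opening: 0.0548
grip_force: 0.0
```

Run:
```python
from h import *
print(observe()['time'])
for cam in('scene','side'):
    im=read_camera(cam).copy();k=get_calibration(cam)
    cv2.imwrite(f'pics/f_{cam}.png',im[:,:,::-1])
    for n in('lid','ramekin','sleeve'):print(cam,n,[(np.round(d['at'],4),round(d['confidence'],2)) for d in search_frame(cam,n)[:1]])
    p=proj(k,np.array([[.4577,.0104,.07]]))[0].astype(int)
    hsv=cv2.cvtColor(im,cv2.COLOR_RGB2HSV)
    t=sil(k,'lid',(.4577,.0104),.093).reshape(-1,2);c=t.mean(0).astype(int);print('pred plate',t.min(0),t.max(0))
    r=hsv[c[1]+1];print([(x,*r[x].tolist()) for x in range(int(t[:,0].min())-4,int(t[:,0].max())+6,2)])
```

```text
32.5667
scene lid [(array([0.4649, 0.017 , 0.107 ]), 0.8)]
scene ramekin [(array([0.481 , 0.0276, 0.0844]), 0.58)]
scene sleeve [(array([0.4794, 0.0302, 0.0323]), 0.81)]
pred plate [299.2078 159.4778] [328.49573 176.82298]
[(295, 15, 135, 159), (297, 15, 135, 163), (299, 16, 139, 149), (301, 10, 161, 73), (303, 10, 150, 102), (305, 12, 154, 96), (307, 11, 156, 100), (309, 10, 154, 106), (311, 10, 154, 106), (313, 11, 148, 100), (315, 12, 142, 104), (317, 11, 154, 103), (319, 11, 153, 107), (321, 12, 157, 104), (323, 11, 147, 104), (325, 11, 153, 105), (327, 11, 154, 106), (329, 15, 141, 123), (331, 15, 136, 150), (333, 16, 137, 147)]
side lid [(array([0.4567, 0.0185, 0.1055]), 0.96)]
side ramekin [(array([0.4566, 0.036 , 0.0848]), 0.55)]
side sleeve [(array([0.4554, 0.036 , 0.0413]), 0.83)]
pred plate [300.78128 173.99077] [328.59067 193.19653]
[(296, 15, 128, 152), (298, 16, 129, 152), (300, 15, 131, 136), (302, 12, 147, 87), (304, 10, 149, 89), (306, 10, 147, 92), (308, 10, 149, 96), (310, 10, 146, 94), (312, 13, 130, 102), (314, 14, 120, 115), (316, 13, 118, 106), (318, 13, 137, 69), (320, 10, 148, 55), (322, 10, 146, 63), (324, 10, 149, 77), (326, 10, 148, 86), (328, 11, 141, 78), (330, 16, 124, 64), (332, 15, 126, 67)]
```

The lid plate sits where predicted, to about 1 px in both fixed views, and at the seated height. Handing in.

```bash
python3 -c "
from cell import *
print(hand_in())"
```

```text
the job is handed in; nothing more can be done
None
```

The butter warmer is stacked on the trivet in the order asked (tealight, sleeve, ramekin, lid) and handed in at about 33 s; the final camera check put the lid within about 1 px of its seated position, and the scraper, probe and skewers were not touched.

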